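Sort the inlay dies into their marked nests

TASK

The three punching dies have been put back in the wrong nests: move each one into the nest whose raised mark has the same outline as the die's grip (round, bar or cross), upright and fully home, using the empty unmarked nest or another free spot on the way. The die in the tall nest is sunk flush with its top, so first press down the ejector lever behind that nest to raise the die, then lift it out; the die that goes into the tall nest must be pushed down until it is fully home. Leave all three dies released and at rest.

Things in the scene. Friction and masses are not known exactly. Their poses are not given: they have to be found in the camera images.
- die_round: A loose punching die, 150 g: a round steel foot 44 mm across and 14 mm high, with a brass grip 20 mm high standing on its middle (34 mm in all). The grip is a round knob 34 mm across. At the start it sits flush in the tall nest. Origin: centre of its underside, z up along the die.
- die_bar: A loose punching die, 150 g: a round steel foot 44 mm across and 14 mm high, with a brass grip 20 mm high standing on its middle (34 mm in all). The grip is a straight bar, 40 mm long along the die's x and 14 mm wide along y. Origin: centre of its underside, z up along the die.
- die_cross: A loose punching die, 150 g: a round steel foot 44 mm across and 14 mm high, with a brass grip 20 mm high standing on its middle (34 mm in all). The grip is a cross (plus sign) of two bars, along the die's x and y, each 40 mm long and 14 mm wide. Origin: centre of its underside, z up along the die.
- nest_bar: The tall fixed wooden nest, 76 x 76 x 44 mm high, round pocket 52 mm wide (60 at the chamfered mouth), floor 10 mm above the table, so that a seated die is flush with the top. Ejector lever behind it. On a ledge 18 mm high in front (-x), 58 mm from the pocket's middle, a raised dark steel mark: a straight bar, 36 x 13 mm. Origin: on the table under the pocket's middle; x to the back, z up.
- nest_round: Fixed wooden nest, 76 x 76 x 20 mm high, with a round pocket in the middle 52 mm wide (60 at the chamfered mouth), floor 10 mm above the table. On a ledge 18 mm high in front (-x), 58 mm from the pocket's middle, a raised dark steel mark: a disc 30 mm across. Origin: on the table under the pocket's middle; x to the back, z up.
- nest_cross: Fixed wooden nest, 76 x 76 x 20 mm high, with a round pocket in the middle 52 mm wide (60 at the chamfered mouth), floor 10 mm above the table. On a ledge 18 mm high in front (-x), 58 mm from the pocket's middle, a raised dark steel mark: a cross 36 mm across. Origin: on the table under the pocket's middle; x to the back, z up.
- nest_spare: Fixed wooden nest, 76 x 76 x 20 mm high, with a round pocket in the middle 52 mm wide (60 at the chamfered mouth), floor 10 mm above the table. It has no ledge and no mark, and is empty at the start. Origin: on the table under the pocket's middle; x to the back, z up.
- ejector (a joint): Ejector lever of the tall nest, rad: 0 = up; 0.4 = fully down, the flat disc (36 mm wide) in the pocket floor and the die on it 20 mm higher (0.05 m per rad). No spring: friction holds it where it is left. Pressing the pad takes about 6 N; pushing a die on the raised disc back down takes about 3 N and brings the lever up again.
- ejector_pad (a point): Centre of the top of the lever's round thumb pad, 26 mm across, 94 mm behind (+x of) the middle of the tall nest's pocket. It stands 38 mm above the table with the lever up and goes down about 20 mm.
Mind the look-alikes: they are no part of the job. Leave any pink look-alike of the die_round alone.

How it is judged:
On the way:
1. The ejector lever is pressed and has raised the round die in the tall nest (value of joint ejector above 0.25 rad and z of die_round in the frame of nest_bar above 0.021 m and horizontal distance between die_round and nest_bar below 0.012 m and contact force between the fingers and die_round below 0.1 N), for 0.2 s.
At the end, for the whole second after the job is handed in: Each die lies in the pocket of the nest with its own mark (round, bar, cross): within 9 mm of the pocket's middle, its underside within 4 mm of the pocket's floor (no more than 3.5 mm above it), tilted less than 0.12 rad, untouched by the fingers and at rest (horizontal distance between die_round and nest_round below 0.009 m and z of die_round in the frame of nest_round between 0.006 and 0.0135 m and angle between each of die_round, die_bar, die_cross's own z axis and vertical below 0.12 rad and linear speed of each of die_round, die_bar, die_cross below 0.02 m/s and contact force between the fingers and die_round below 0.1 N and horizontal distance between die_bar and nest_bar below 0.009 m and z of die_bar in the frame of nest_bar between 0.006 and 0.0135 m and contact force between the fingers and die_bar below 0.1 N and horizontal distance between die_cross and nest_cross below 0.009 m and z of die_cross in the frame of nest_cross between 0.006 and 0.0135 m and contact force between the fingers and die_cross below 0.1 N).
It fails at once if A die is tipped over (angle between any of die_round, die_bar, die_cross's own z axis and vertical above 1 rad).
It also fails if it takes over 120 s, if anything falls off the work surface, if the arm or the gripper's body presses on something with over 40 N, if the wrist force passes 120 N, or if a joint passes its speed limit or range.

ROBOT

A 7-joint arm with a two-finger parallel gripper is mounted at the origin on the work surface; the furniture and walls round the work are solid. World frame = base frame: x ahead of the robot, y to its left, z up, the work surface at z = 0. Lengths are in m, angles in rad, forces in N, time in s.
With the tool pointing down it reaches from about 0.425 to 0.925 m from the base axis. Payload 6.8 kg.
Tool frame: the origin (TCP) lies midway between the tips of the shut fingers; the grasp point (between the pads) lies 19 mm behind it; z points along the fingers, y is the line along which they close (so a half turn about z gives the same grasp; the last joint's range is limited). The gripper opens to 85 mm and grips with 20 to 120 N. Pads are 22 mm wide; open, the fingers measure 114 mm over their backs; the gripper's body (76 mm by 85 mm) begins 54 mm behind the grasp point. The pads swing forward as they close: fully open they stand 13 mm farther back than shut.
Start: joints at [-0.108, 0.477, 0.022, 1.555, -0.011, 1.109, -0.083], TCP at [0.675, 0, 0.203] pointing down, gripper open.
Joint ranges: [-2.96, 2.96], [-0.34, 2.1], [-1.41, 1.46], [0.24, 2.44], [-1.37, 4.51], [0.17, 1.92], [-2.96, 2.96]. Speed limits (rad/s): [2.39, 2.39, 3.14, 3.14, 3.14, 3.14, 3.14].

INTERFACE

Orientations are given as a rotation vector (axis times angle).
In Python, from bench import status, vision, r gives the robot as it stands. The module is installed in compiled form; this text tells all that it offers.
- The arm moves only by the shell command python3 -m handwheel 'ROWS' [OPENING] [FORCE]. ROWS is JSON, a list of rows, each an object with "dp": the shift along the tool's x, y, z in m, a list of three; "delta_rot": the turn, a rotation vector about the tool's x, y, z in rad, a list of three. In form: [{"dp": [x, y, z], "delta_rot": [rx, ry, rz]}, ...]. A call has 1 to 12 rows; each row is the pose to reach, as a shift and turn from the pose commanded when the call began, along the tool's axes at that moment; what a row does not reach only later rows make up. A row lasts 1/8 s, in which the tool goes at most 62.5 mm and 10.7 degrees, less where a joint would pass 70% of its speed; a pose out of reach is approached as far as the arm can. A call with a gripper value outside its range is refused whole. OPENING is the opening, from 0 (shut) to 1 (fully open), set as the call begins (- or left out, the last holds). The fingers move at their own pace and stop on an object; FORCE is the grip in N (left out, the last holds). Time passes only in rows, so rows that repeat a pose let the fingers close. It gives the time, the measured TCP pose, the force, the opening and the grip force at its end, in the units of the state.
- status.get_obs(): the state, without advancing time (a new reading comes with each control period).
- vision.grab_frame(name): name is "scene" or "side" or "wrist"; returns a dict with "img" (400x640x3 uint8, blue, green, red), "fovy" (degrees; the focal length in pixels is half the picture's height over the tangent of half this angle, whatever the lens; pixels are square), "cx", "cy" (the principal point, pixels), "world_from_camera" (4x4, takes a point from camera to world coordinates). Camera axes: x right, y up, looking along -z (the intrinsics and any distortion apply to the point x, -y, -z); pixel columns grow to the right and rows downward; lengths in m; the calibration is good to about 2 mm. A picture is of the moment at which its call begins. There is no depth.
- r.hand_in(): hands the job in; it is judged then, once.
The state is a dict: "clock": time; "joints": joint angles; "qvel": joint speeds; "tau": joint torques, N m; "tcp_pos": TCP position; "orientation": TCP orientation; "contact_force": force on the tool from outside, world axes, zero at the start; "moment": the same for the moment, N m; "grip_width": finger opening in m; "gripper_force": force on a finger pad.
Only numpy, scipy, OpenCV 4.12 (cv2) and the standard library are available. Lean on these libraries where they do the work, as an engineer would, in place of code of your own. Each camera call takes 0.05 s, during which the arm holds its last target. There are 200 camera calls.

## Working session

There is one attempt and no reset: what is moved stays moved. The work goes in short steps, Python scripts to look and compute and a shell command to move; the robot and the scene stay as the last step left them, time stands still between calls to the robot, and variables do not carry over. Pictures are saved under pics/ and viewed, at most 14 in all, crops included, and the job is handed in when it is done.

```bash
mkdir -p pics; cat > h.py <<'E'
import numpy as np, cv2
from bench import status, vision, r
def grab(n,f):
    d=vision.grab_frame(n); cv2.imwrite('pics/%s.png'%f,d['img'])
    np.savez('pics/%s.npz'%f,**{k:d[k] for k in d}); return d
def pt(d,u,v,z):
    f=200/np.tan(np.radians(float(d['fovy']))/2); T=np.array(d['world_from_camera'])
    ray=T[:3,:3]@np.array([(u-d['cx'])/f,-(v-d['cy'])/f,-1]); o=T[:3,3]
    return o+ray*(z-o[2])/ray[2]
def px(d,p):
    f=200/np.tan(np.radians(float(d['fovy']))/2); T=np.array(d['world_from_camera'])
    c=T[:3,:3].T@(np.array(p)-T[:3,3]); return d['cx']+f*c[0]/-c[2], d['cy']-f*c[1]/-c[2]
E
python3 - <<'E'
from h import *
for n in ['scene','side','wrist']:
    d=grab(n,n+'0'); print(n,d.keys(),d['fovy'],d['cx'],d['cy'],np.round(d['world_from_camera'],3).tolist(),{k:v for k,v in d.items() if k not in('img','world_from_camera')})
print(status.get_obs())
E
```

```text
scene dict_keys(['img', 'fovy', 'cx', 'cy', 'world_from_camera']) 48.02244926173938 321.6128644406519 199.26066114736665 [[-0.76, 0.501, -0.414, 0.143], [-0.65, -0.588, 0.481, 0.603], [-0.003, 0.635, 0.773, 0.821], [0.0, 0.0, 0.0, 1.0]] {'fovy': 48.02244926173938, 'cx': 321.6128644406519, 'cy': 199.26066114736665}
side dict_keys(['img', 'fovy', 'cx', 'cy', 'world_from_camera']) 56.57145988762679 317.93495085708486 200.48314219716883 [[-0.973, 0.148, -0.175, 0.401], [-0.228, -0.552, 0.802, 0.826], [0.022, 0.821, 0.571, 0.569], [0.0, 0.0, 0.0, 1.0]] {'fovy': 56.57145988762679, 'cx': 317.93495085708486, 'cy': 200.48314219716883}
wrist dict_keys(['img', 'fovy', 'cx', 'cy', 'world_from_camera']) 58.79636176961226 317.35746149909386 195.94455533441788 [[1.0, 0.0, 0.002, 0.674], [-0.001, 0.964, 0.264, 0.067], [-0.002, -0.264, 0.964, 0.373], [0.0, 0.0, 0.0, 1.0]] {'fovy': 58.79636176961226, 'cx': 317.35746149909386, 'cy': 195.94455533441788}
{'clock': 0.15, 'joints': array([-0.10808266,  0.47760836,  0.02235619,  1.55620232, -0.01148649,
        1.10927589, -0.08311055]), 'qvel': array([-0.00023458, -0.00027955,  0.00065944, -0.00533804, -0.00160221,
        0.0001952 ,  0.000749  ]), 'tau': array([ 1.55385478e-03, -5.96924365e+01,  1.60940632e+00, -2.81490952e+01,
        1.26662746e-02,  6.56643446e-03,  5.58682734e-05]), 'tcp_pos': array([ 6.74521588e-01, -2.93048994e-05,  2.02359813e-01]), 'orientation': array([-2.22082991e+00, -2.22080256e+00,  1.63472670e-03]), 'contact_force': array([-0.38455983,  0.51877038, -0.14500232]), 'moment': array([-0.07685323,  0.01066711, -0.03998621]), 'gripper_force': 0.0, 'grip_width': 0.08572568724099693}
```

View pics/scene0.png

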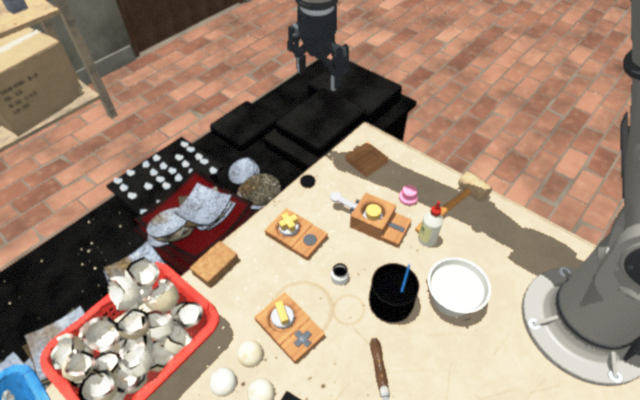

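View pics/wrist0.png

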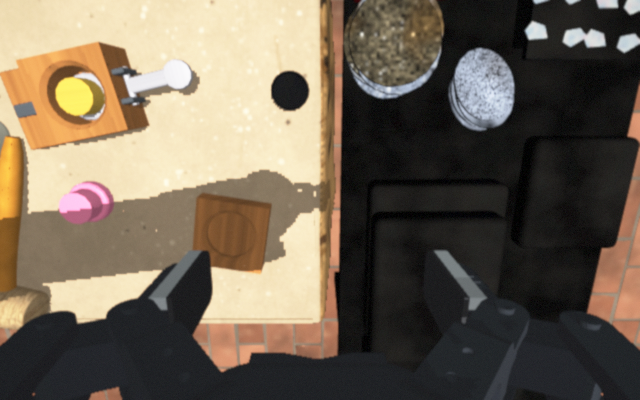

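Scene: cross die at (288,222) in the disc-marked nest, bar die at (282,315) in the cross-marked nest, round die at (375,212) in the tall nest, spare nest at (367,158), and a pink decoy at (409,194). The wrist view shows the lever pad at (178,74) and the spare nest at (232,232).

```bash
python3 - <<'E'
from h import *
d=np.load('pics/scene0.npz')
for n,u,v,z in [('cross',289,220,.044),('bar',282,313,.044),('round',375,210,.044),('pad',338,197,.038),('spare',367,158,.02),('pink',409,194,.02),('markround',310,240,.02),('markcross',303,340,.02),('bottletop',436,210,.08),('cup',394,270,.09)]: print(n,pt(d,u,v,z).round(3))
w=np.load('pics/wrist0.npz')
for n,u,v,z in [('round',76,97,.044),('pad',178,74,.038),('spare',232,232,.02),('pink',85,202,.02)]: print(n,pt(w,u,v,z).round(3))
E
```

```text
cross [0.576 0.21  0.044]
bar [0.438 0.375 0.044]
round [0.451 0.067 0.044]
pad [0.539 0.087 0.038]
spare [ 0.573 -0.069  0.02 ]
pink [ 0.428 -0.039  0.02 ]
markround [0.518 0.207 0.02 ]
markcross [0.381 0.381 0.02 ]
bottletop [0.339 0.009 0.08 ]
cup [0.321 0.191 0.09 ]
round [0.458 0.068 0.044]
pad [0.549 0.088 0.038]
spare [ 0.583 -0.07   0.02 ]
pink [ 0.433 -0.037  0.02 ]
```

View pics/side0.png

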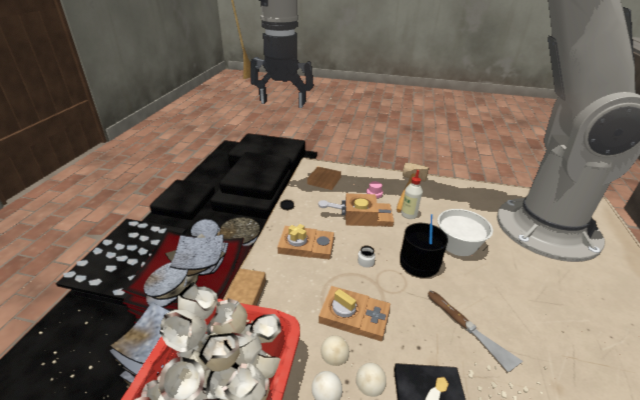

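```bash
python3 -m handwheel '[{"dp":[0.04,-0.045,-0.01],"delta_rot":[0,0,0]},{"dp":[0.08,-0.09,-0.02],"delta_rot":[0,0,0]},{"dp":[0.12,-0.135,-0.03],"delta_rot":[0,0,0]},{"dp":[0.16,-0.175,-0.05],"delta_rot":[0,0,0]},{"dp":[0.16,-0.175,-0.05],"delta_rot":[0,0,0]},{"dp":[0.16,-0.175,-0.05],"delta_rot":[0,0,0]}]'
python3 - <<'E'
from h import *
grab('wrist','wrist1')
E
```

```text
clock: 0.9
tcp_pos: [0.5002, 0.1595, 0.2531]
orientation: [2.221, 2.221, -0.0]
contact_force: [-0.2, -0.5, 0.0]
grip_width: 0.0852
gripper_force: 0.0
```

View pics/wrist1.png

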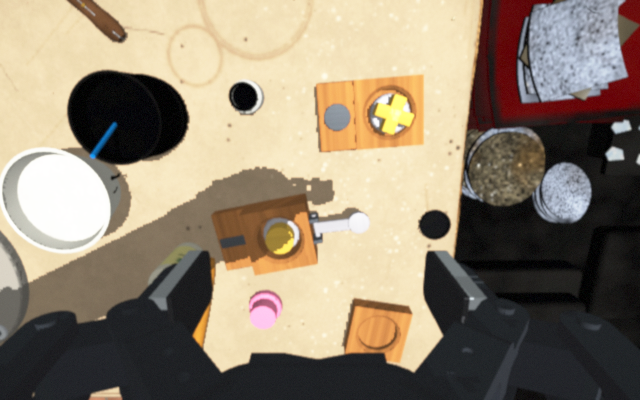

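```bash
python3 - <<'E'
from h import *
w=np.load('pics/wrist1.npz')
P={n:pt(w,u,v,z) for n,u,v,z in [('roundtop',281,238,.044),('tallpocket',281,239,.044),('tallmark',233,242,.021),('pad',358,223,.038),('spare',380,332,.02),('crosstop',394,114,.044),('npocket',391,112,.02),('nmark',337,117,.021)]}
for n in P: print(n,P[n].round(4))
print(np.linalg.norm(P['pad']-P['tallpocket']),np.linalg.norm((P['tallmark']-P['tallpocket'])[:2]),np.linalg.norm(P['npocket']-P['nmark']))
im=w['img']; c=cv2.resize(im[60:280,190:450],None,fx=3,fy=2.7/0.9*1.0,interpolation=cv2.INTER_CUBIC)[:600*2]; c=c[:, :]
cv2.imwrite('pics/c1.png',cv2.resize(im[60:280,200:460],(709,600),interpolation=cv2.INTER_CUBIC))
E
```

```text
roundtop [0.458  0.0721 0.044 ]
tallpocket [0.458  0.0709 0.044 ]
tallmark [0.3968 0.0576 0.021 ]
pad [0.5465 0.0881 0.038 ]
spare [ 0.5822 -0.0705  0.02  ]
crosstop [0.5798 0.2106 0.044 ]
npocket [0.5814 0.2118 0.02  ]
nmark [0.5216 0.2065 0.021 ]
0.09034929137408822 0.06260268199282835 0.060020217712702426
```

View pics/c1.png

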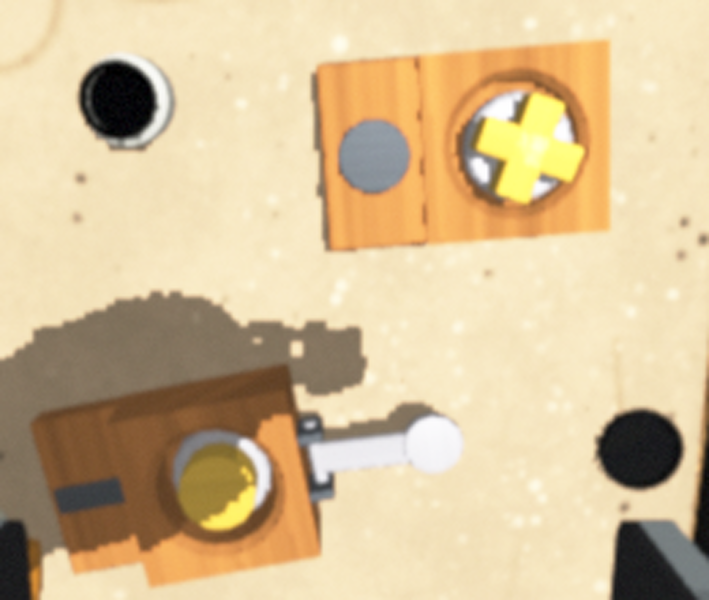

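Tall pocket comes to about (0.454,0.0695) with its yaw at 11.5° (the mark and pad distances agree), pad (0.5465,0.088), disc-marked nest (0.5805,0.2117). I'll shut the gripper, go above the pad, then press.

```bash
python3 -m handwheel '[{"dp":[-0.035,0.023,0.05],"delta_rot":[0,0,0]},{"dp":[-0.071,0.047,0.09],"delta_rot":[0,0,0]},{"dp":[-0.071,0.047,0.14],"delta_rot":[0,0,0]},{"dp":[-0.071,0.047,0.18],"delta_rot":[0,0,0]},{"dp":[-0.071,0.047,0.20],"delta_rot":[0,0,0]},{"dp":[-0.071,0.047,0.20],"delta_rot":[0,0,0]}]' 0 40
python3 -m handwheel '[{"dp":[0,0,0.006],"delta_rot":[0,0,0]},{"dp":[0,0,0.012],"delta_rot":[0,0,0]},{"dp":[0,0,0.018],"delta_rot":[0,0,0]},{"dp":[0,0,0.024],"delta_rot":[0,0,0]},{"dp":[0,0,0.029],"delta_rot":[0,0,0]},{"dp":[0,0,0.034],"delta_rot":[0,0,0]},{"dp":[0,0,0.034],"delta_rot":[0,0,0]}]'
```

```text
clock: 1.7
tcp_pos: [0.5459, 0.087, 0.0508]
orientation: [-2.223, -2.218, 0.007]
contact_force: [0.1, -1.1, -0.5]
grip_width: -0.0002
gripper_force: 0.0
clock: 2.58
tcp_pos: [0.5467, 0.089, 0.0187]
orientation: [-2.221, -2.221, 0.001]
contact_force: [-0.3, 0.3, 0.4]
grip_width: -0.0005
gripper_force: 0.0
```

```bash
python3 -m handwheel '[{"dp":[0,0,-0.04],"delta_rot":[0,0,0]},{"dp":[0,0,-0.09],"delta_rot":[0,0,0]},{"dp":[0.01,-0.03,-0.14],"delta_rot":[0,0,0]},{"dp":[0.03,-0.07,-0.16],"delta_rot":[0,0,0]},{"dp":[0.03,-0.093,-0.18],"delta_rot":[0,0,0]},{"dp":[0.03,-0.093,-0.18],"delta_rot":[0,0,0]}]' 1
python3 - <<'E'
from h import *
d=grab('wrist','wrist2'); 
c=d['img'][100:340,170:490]; cv2.imwrite('pics/c2.png',cv2.resize(c,(800,600),interpolation=cv2.INTER_CUBIC))
E
```

```text
clock: 3.32
tcp_pos: [0.4539, 0.1196, 0.2008]
orientation: [2.219, 2.222, 0.005]
contact_force: [-0.5, 0.1, -0.1]
grip_width: 0.0852
gripper_force: 0.0
```

View pics/c2.png

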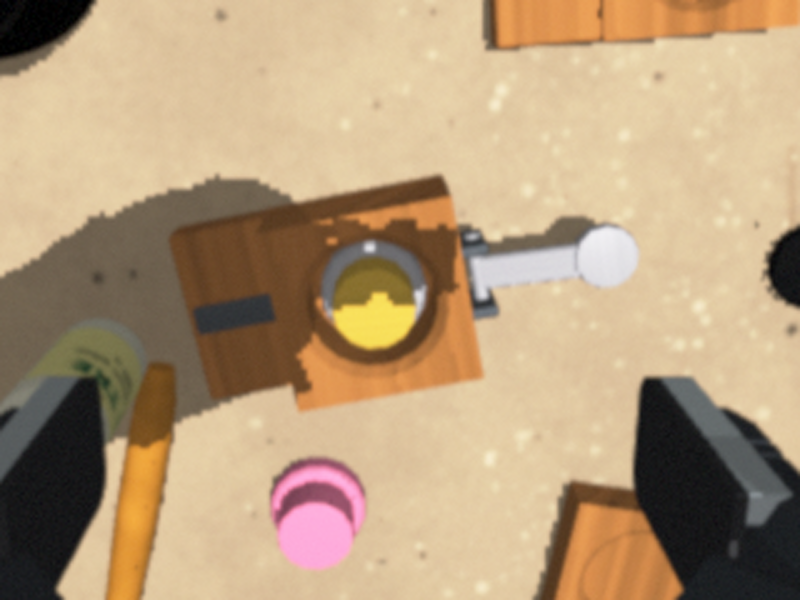

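```bash
python3 - <<'E'
from h import *
d=grab('side','side2'); a=np.load('pics/side0.npz')['img']
c=np.vstack([cv2.resize(x[170:245,290:420],(520,300),interpolation=cv2.INTER_CUBIC) for x in (a,d['img'])]); cv2.imwrite('pics/c3.png',c)
w=np.load('pics/wrist2.npz')
for n,u,v in [('pad',170+607/2.5,100+257/2.5),('knob',170+374/2.5,100+304/2.5),('spare',170+630/2.5,100+580/2.5)]:
  for z in (.018,.038,.044,.064): print(n,z,pt(w,u,v,z).round(4))
E
```

```text
pad 0.018 [0.5531 0.0822 0.018 ]
pad 0.038 [0.5474 0.0881 0.038 ]
pad 0.044 [0.5457 0.0898 0.044 ]
pad 0.064 [0.54   0.0957 0.064 ]
knob 0.018 [0.4563 0.0616 0.018 ]
knob 0.038 [0.4561 0.0686 0.038 ]
knob 0.044 [0.4561 0.0708 0.044 ]
knob 0.064 [0.4559 0.0778 0.064 ]
spare 0.018 [ 0.5748 -0.0731  0.018 ]
spare 0.038 [ 0.5679 -0.0585  0.038 ]
spare 0.044 [ 0.5658 -0.0541  0.044 ]
spare 0.064 [ 0.5589 -0.0394  0.064 ]
```

View pics/c3.png

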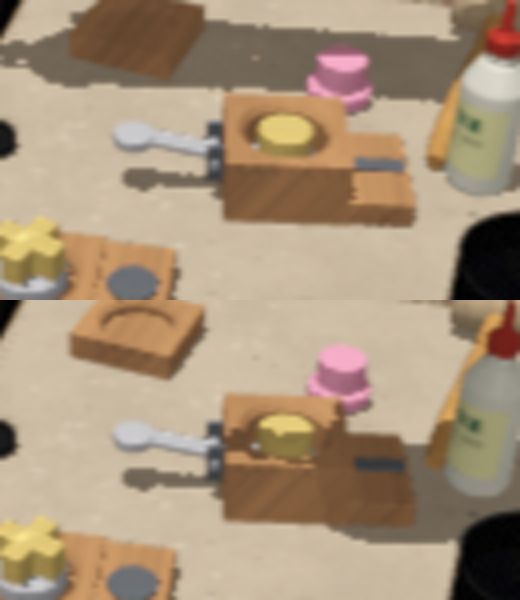

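The lever is still up (lower crop: pad at (133,437), same as before) and the die is not raised. I'll repeat the press, then look while the fingers are down.

```bash
python3 -m handwheel '[{"dp":[-0.02,0.045,0.04],"delta_rot":[0,0,0]},{"dp":[-0.031,0.093,0.08],"delta_rot":[0,0,0]},{"dp":[-0.031,0.093,0.12],"delta_rot":[0,0,0]},{"dp":[-0.031,0.093,0.15],"delta_rot":[0,0,0]},{"dp":[-0.031,0.093,0.155],"delta_rot":[0,0,0]},{"dp":[-0.031,0.093,0.155],"delta_rot":[0,0,0]}]' 0
python3 -m handwheel '[{"dp":[0,0,0.004],"delta_rot":[0,0,0]},{"dp":[0,0,0.008],"delta_rot":[0,0,0]},{"dp":[0,0,0.012],"delta_rot":[0,0,0]},{"dp":[0,0,0.012],"delta_rot":[0,0,0]}]'
python3 -m handwheel '[{"dp":[0,0,0.004],"delta_rot":[0,0,0]},{"dp":[0,0,0.008],"delta_rot":[0,0,0]}]'
python3 - <<'E'
from h import *
d=grab('side','side3'); e=grab('scene','scene3')
c=np.vstack([cv2.resize(d['img'][150:245,280:430],(600,300),interpolation=cv2.INTER_CUBIC),cv2.resize(e['img'][150:255,280:430],(600,300),interpolation=cv2.INTER_CUBIC)]); cv2.imwrite('pics/c4.png',c)
E
```

```text
clock: 4.18
tcp_pos: [0.5474, 0.0877, 0.0439]
orientation: [-2.222, -2.221, 0.001]
contact_force: [0.5, -0.8, 0.3]
grip_width: 0.0001
gripper_force: 0.0
clock: 4.68
tcp_pos: [0.5468, 0.088, 0.032]
orientation: [-2.221, -2.221, 0.0]
contact_force: [0.4, -0.2, 0.1]
grip_width: 0.0
gripper_force: 0.0
clock: 4.92
tcp_pos: [0.5471, 0.088, 0.0239]
orientation: [2.221, 2.221, 0.0]
contact_force: [0.4, 0.1, 0.3]
grip_width: -0.0003
gripper_force: 0.0
```

View pics/c4.png

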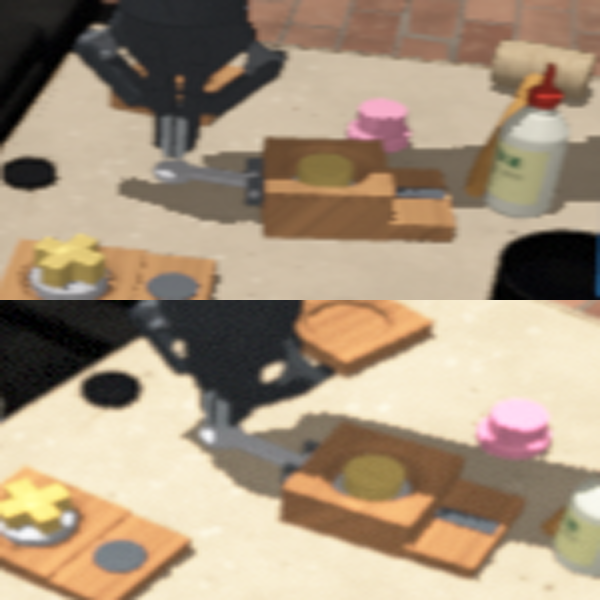

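```bash
python3 - <<'E'
from h import *
for n in ('side3','scene3'):
    d=np.load('pics/%s.npz'%n); print(n,'tcp px',px(d,[.5471,.088,.0239]))
s=np.load('pics/side3.npz'); c=np.load('pics/scene3.npz')
su,sv=280+168/4,150+172*95/300; cu,cv=280+209/4,150+136*105/300
for z in (.018,.028,.038): print('pad',z,pt(s,su,sv,z).round(4),pt(c,cu,cv,z).round(4))
print('tip seen px side',280+172/4,150+153*95/300,'scene',280+218/4,150+(425-300)*105/300)
E
```

```text
side3 tcp px (np.float64(323.34225197398916), np.float64(207.69076848625977))
scene3 tcp px (np.float64(334.9361297580783), np.float64(199.36722924649666))
pad 0.018 [0.5551 0.0672 0.018 ] [0.5582 0.0841 0.018 ]
pad 0.028 [0.5522 0.081  0.028 ] [0.553  0.0906 0.028 ]
pad 0.038 [0.5494 0.0947 0.038 ] [0.5479 0.0971 0.038 ]
tip seen px side 323.0 198.45 scene 334.5 193.75
```

```bash
python3 - <<'E'
from h import *
d=grab('wrist','wrist4'); print('tcp',px(d,[.5471,.088,.0239]),'z38',px(d,[.5471,.088,.038]))
for n in ('side3','scene3'):
    k=np.load('pics/%s.npz'%n); print(n,px(k,[.5471,.088,.038]),px(k,[.5471,.099,.038]))
c=d['img']; cv2.imwrite('pics/c5.png',c[100:400,120:520])
print(status.get_obs())
E
```

```text
tcp (np.float64(319.26153435005733), np.float64(233.46387945151795)) z38 (np.float64(319.3849907921816), np.float64(244.3710883163414))
side3 (np.float64(323.51675343547186), np.float64(203.08259487099568)) (np.float64(322.54866668372574), np.float64(205.5802323112534))
scene3 (np.float64(335.0601010939366), np.float64(195.4296575680862)) (np.float64(331.96540948402713), np.float64(198.27300832377975))
{'clock': 5.075, 'joints': array([-0.26351569,  0.51784035, -0.01094603,  1.98276812,  0.00899809,
        0.64169895, -0.28025825]), 'qvel': array([ 0.0007316 , -0.00654419,  0.00137946, -0.0044581 , -0.00014183,
        0.00256411,  0.00037182]), 'tau': array([-1.16384419e-02, -5.26340353e+01,  1.21638536e+00, -1.87268043e+01,
        8.48556636e-03, -2.16301996e-02, -8.27598942e-04]), 'tcp_pos': array([0.54674886, 0.08795194, 0.02373548]), 'orientation': array([-2.22121116e+00, -2.22116741e+00,  8.91647842e-04]), 'contact_force': array([ 0.27208902, -0.4714693 ,  0.98678328]), 'moment': array([-0.01913346,  0.02671933, -0.02809397]), 'gripper_force': 0.0, 'grip_width': -0.00020629342838571584}
```

View pics/c5.png

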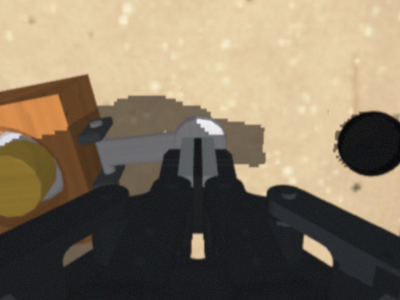

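Wrist view: the pad's circle is around (322,240) and the tips, at about (318,238), are over it. In the side view the tips still look above the pad, so the fingers probably haven't touched it yet. I'll go on down slowly and watch the force.

```bash
for i in 1; do python3 -m handwheel '[{"dp":[0,0,0.003],"delta_rot":[0,0,0]},{"dp":[0,0,0.006],"delta_rot":[0,0,0]}]'|egrep 'tcp|contact'; python3 -m handwheel '[{"dp":[0,0,0.003],"delta_rot":[0,0,0]},{"dp":[0,0,0.006],"delta_rot":[0,0,0]}]'|egrep 'tcp|contact';python3 -m handwheel '[{"dp":[0,0,0.003],"delta_rot":[0,0,0]},{"dp":[0,0,0.003],"delta_rot":[0,0,0]}]'|egrep 'tcp|contact'; done
python3 - <<'E'
from h import *
d=grab('side','side5'); e=grab('scene','scene5'); 
a=np.load('pics/side0.npz')['img']
f=lambda im,y,x: cv2.resize(im[y:y+60,x:x+80],(400,300),interpolation=cv2.INTER_CUBIC)
cv2.imwrite('pics/c6.png',np.vstack([np.hstack([f(a,165,295),f(d['img'],165,295)]),np.hstack([f(np.load('pics/scene0.npz')['img'],160,310),f(e['img'],160,310)])]))
E
```

```text
tcp_pos: [0.547, 0.088, 0.018]
contact_force: [-0.0, -0.2, 0.4]
tcp_pos: [0.547, 0.088, 0.0118]
contact_force: [-0.2, -0.1, 0.6]
tcp_pos: [0.5473, 0.0881, 0.0091]
contact_force: [-0.2, 0.9, 0.4]
```

View pics/c6.png

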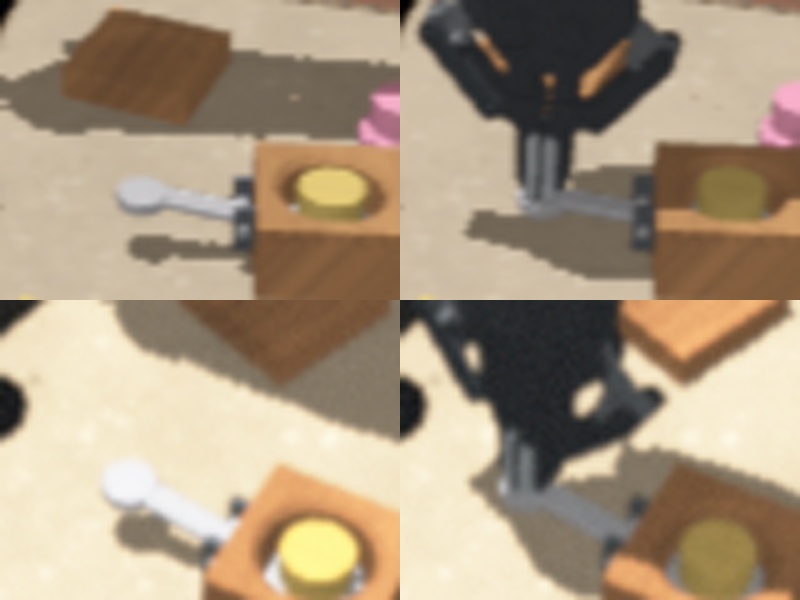

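The tips now just reach the pad in the side view (tip at crop (545,205)), so they are about 28 mm above the reported TCP. I'll continue down until there is force.

```bash
python3 -m handwheel '[{"dp":[0,0,0.003],"delta_rot":[0,0,0]},{"dp":[0,0,0.006],"delta_rot":[0,0,0]}]'|egrep 'tcp|contact'; python3 -m handwheel '[{"dp":[0,0,0.003],"delta_rot":[0,0,0]},{"dp":[0,0,0.006],"delta_rot":[0,0,0]}]'|egrep 'tcp|contact';python3 - <<'E'
from h import *
d=grab('side','side6'); e=grab('scene','scene6'); w=grab('wrist','wrist6')
f=lambda im,y,x: cv2.resize(im[y:y+60,x:x+80],(400,300),interpolation=cv2.INTER_CUBIC)
cv2.imwrite('pics/c7.png',np.vstack([np.hstack([f(d['img'],165,295),f(e['img'],160,310)]),cv2.resize(w['img'][130:370,120:520],(800,480))[:300]]))
E
```

```text
tcp_pos: [0.5482, 0.0882, 0.0038]
contact_force: [-0.1, -0.1, 6.6]
tcp_pos: [0.5486, 0.0883, -0.002]
contact_force: [0.9, 0.3, 6.8]
```

View pics/c7.png

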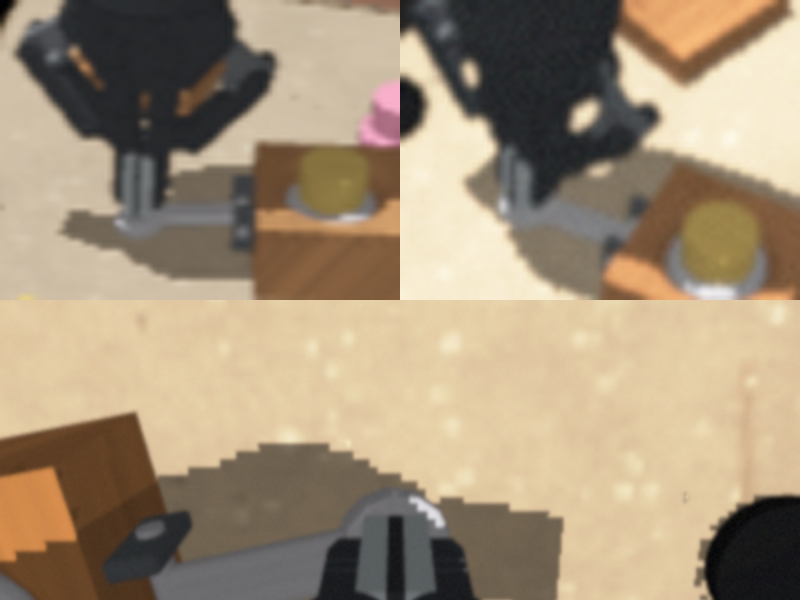

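```bash
python3 -m handwheel '[{"dp":[0,0,0.003],"delta_rot":[0,0,0]},{"dp":[0,0,0.006],"delta_rot":[0,0,0]},{"dp":[0,0,0.006],"delta_rot":[0,0,0]}]'|egrep 'tcp|contact'; python3 -m handwheel '[{"dp":[0,0,0.002],"delta_rot":[0,0,0]},{"dp":[0,0,0.004],"delta_rot":[0,0,0]}]'|egrep 'tcp|contact'
```

```text
tcp_pos: [0.5483, 0.0883, -0.008]
contact_force: [0.4, -0.6, 7.0]
tcp_pos: [0.5484, 0.0883, -0.0094]
contact_force: [-11.8, -1.0, 52.3]
```

```bash
python3 -m handwheel '[{"dp":[0,0,-0.04],"delta_rot":[0,0,0]},{"dp":[0,0,-0.09],"delta_rot":[0,0,0]},{"dp":[0.01,-0.03,-0.14],"delta_rot":[0,0,0]},{"dp":[0.03,-0.07,-0.18],"delta_rot":[0,0,0]},{"dp":[0.03,-0.093,-0.20],"delta_rot":[0,0,0]},{"dp":[0.03,-0.093,-0.20],"delta_rot":[0,0,0]}]' 1
python3 - <<'E'
from h import *
d=grab('wrist','wrist7'); 
c=d['img'][100:340,170:490]; cv2.imwrite('pics/c8.png',cv2.resize(c,(800,600),interpolation=cv2.INTER_CUBIC))
E
```

```text
clock: 7.95
tcp_pos: [0.4534, 0.1184, 0.1882]
orientation: [2.219, 2.222, 0.003]
contact_force: [0.3, -0.4, -0.4]
grip_width: 0.0854
gripper_force: 0.0
```

View pics/c8.png

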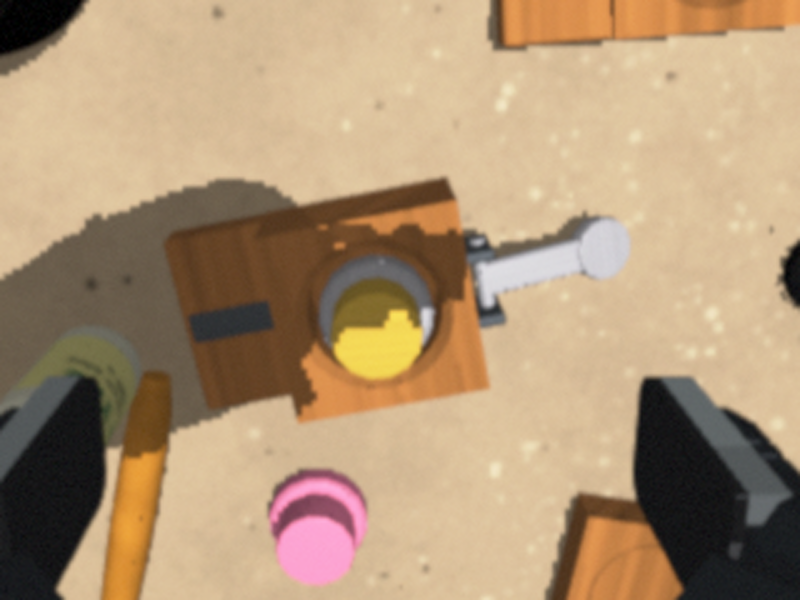

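```bash
cat >> h.py <<'E'
DZ=.028
def wpt(d,u,v,z): return pt(d,u,v,z-DZ)+[0,0,DZ]
E
python3 - <<'E'
from h import *
w=np.load('pics/wrist7.npz'); C=lambda u,v:(170+u/2.5,100+v/2.5)
k=wpt(w,*C(377,330),.064); kp=wpt(w,*C(422,330),.064); 
print('cam',w['world_from_camera'][:3,3],'knob7',k,'r',kp[0]-k[0])
for n,u,v,z in [('mark7',231,322,.021),('pad7',604,247,.018),('pink',315,548,.034),('corner back+y',455,200,.044),('corner back-y',489,386,.044)]: print(n,wpt(w,*C(u,v),z).round(4))
w=np.load('pics/wrist1.npz')
for n,u,v,z in [('round',279,239,.044),('tallmark',233,242,.021),('pad',359,223,.038),('spare',378,332,.02),('crosstop',394.3,114.3,.044),('npocket',390.3,111.7,.02),('nmark',337.1,117.2,.021)]: print(n,wpt(w,u,v,z).round(4))
w=np.load('pics/wrist0.npz')
for n,u,v,z in [('round',76,97,.044),('pad',178,74,.038),('spare',232,232,.02)]: print(n,wpt(w,u,v,z).round(4))
s=np.load('pics/side0.npz'); print('side: tallpocket?',pt(s,361.5,203,.044),'bar',pt(s,344,299,.044),'barmark',pt(s,376,315,.021),'cross',pt(s,297,233,.044),'rmark',pt(s,322,241,.021),'spare',pt(s,323,177,.02))
E
```

```text
cam [0.45250157 0.18490142 0.35886285] knob7 [0.45650295 0.06043029 0.064     ] r 0.017459073258405455
mark7 [0.393  0.0476 0.021 ]
pad7 [0.555  0.0809 0.018 ]
pink [ 0.429 -0.057  0.034]
corner back+y [0.4874 0.1076 0.044 ]
corner back-y [0.5038 0.0277 0.044 ]
round [0.4525 0.0594 0.044 ]
tallmark [0.3897 0.0458 0.021 ]
pad [0.5511 0.078  0.038 ]
spare [ 0.5851 -0.0911  0.02  ]
crosstop [0.586  0.2091 0.044 ]
npocket [0.5862 0.2111 0.02  ]
nmark [0.5232 0.2049 0.021 ]
round [0.4397 0.0683 0.044 ]
pad [0.5386 0.0898 0.038 ]
spare [ 0.5758 -0.0805  0.02  ]
side: tallpocket? [0.45513115 0.07178957 0.044     ] bar [0.44539318 0.37834984 0.044     ] barmark [0.3852442  0.38050377 0.021     ] cross [0.57707984 0.2225338  0.044     ] rmark [0.5233397  0.20861868 0.021     ] spare [ 0.58132845 -0.0624512   0.02      ]
```

The sizes only fit with the camera pose as given (mark to pad 153 mm without the shift, 162 mm with it). So the cameras are right, and the fingertips really stop about 28 mm short of the reported TCP.

```bash
python3 - <<'E'
from h import *
w=np.load('pics/wrist7.npz'); C=lambda u,v:(170+u/2.5,100+v/2.5)
for n,u,v,z in [('knob',377,330,.064),('knobR',424,330,.064),('mark7',231,322,.021),('pad7',604,247,.018),('pink',315,548,.034),('corner back+y',455,200,.044),('corner back-y',489,386,.044)]: print(n,pt(w,*C(u,v),z).round(4))
s=np.load('pics/scene0.npz'); print('bottle base',pt(s,430,242,0))
E
```

```text
knob [0.4562 0.0712 0.064 ]
knobR [0.4728 0.0712 0.064 ]
mark7 [0.3976 0.0581 0.021 ]
pad7 [0.5472 0.0888 0.018 ]
pink [ 0.4308 -0.0378  0.034 ]
corner back+y [0.4846 0.1139 0.044 ]
corner back-y [0.4996 0.0405 0.044 ]
bottle base [0.32366652 0.03076301 0.        ]
```

```bash
python3 -m handwheel '[{"dp":[-0.024,0.001,0.04],"delta_rot":[0,0,0]},{"dp":[-0.048,0.0025,0.08],"delta_rot":[0,0,0]},{"dp":[-0.048,0.0025,0.12],"delta_rot":[0,0,0]},{"dp":[-0.048,0.0025,0.15],"delta_rot":[0,0,0]},{"dp":[-0.048,0.0025,0.165],"delta_rot":[0,0,0]},{"dp":[-0.048,0.0025,0.173],"delta_rot":[0,0,0]},{"dp":[-0.048,0.0025,0.173],"delta_rot":[0,0,0]},{"dp":[-0.048,0.0025,0.173],"delta_rot":[0,0,0]}]' 1
python3 -m handwheel '[{"dp":[0,0,0],"delta_rot":[0,0,0]},{"dp":[0,0,0],"delta_rot":[0,0,0]},{"dp":[0,0,0],"delta_rot":[0,0,0]},{"dp":[0,0,0],"delta_rot":[0,0,0]}]' 0 40
```

```text
clock: 9.0
tcp_pos: [0.4573, 0.0702, 0.0149]
orientation: [2.221, 2.221, 0.002]
contact_force: [0.2, 0.4, 0.8]
grip_width: 0.0853
gripper_force: 0.0
clock: 9.5
tcp_pos: [0.4573, 0.0702, 0.0145]
orientation: [2.221, 2.221, 0.002]
contact_force: [0.7, 0.6, 4.0]
grip_width: 0.0322
gripper_force: 41.2
```

```bash
python3 -m handwheel '[{"dp":[0,0,-0.02],"delta_rot":[0,0,0]},{"dp":[0,0,-0.05],"delta_rot":[0,0,0]},{"dp":[0,0,-0.08],"delta_rot":[0,0,0]},{"dp":[-0.035,0.03,-0.10],"delta_rot":[0,0,0]},{"dp":[-0.07,0.062,-0.10],"delta_rot":[0,0,0]},{"dp":[-0.105,0.094,-0.10],"delta_rot":[0,0,0]},{"dp":[-0.14,0.125,-0.10],"delta_rot":[0,0,0]},{"dp":[-0.14,0.125,-0.08],"delta_rot":[0,0,0]},{"dp":[-0.14,0.125,-0.05],"delta_rot":[0,0,0]},{"dp":[-0.14,0.125,-0.03],"delta_rot":[0,0,0]},{"dp":[-0.14,0.125,-0.03],"delta_rot":[0,0,0]}]'
python3 - <<'E'
from h import *
d=grab('wrist','wrist8'); s=grab('scene','scene8')['img']
cv2.imwrite('pics/c9.png',np.vstack([cv2.resize(d['img'][100:400,120:520],(640,300)),cv2.resize(s[120:220,310:470],(640,300))]))
E
```

```text
clock: 10.88
tcp_pos: [0.5793, -0.0698, 0.0421]
orientation: [-2.219, -2.219, 0.005]
contact_force: [-0.2, 0.2, -0.7]
grip_width: 0.0321
gripper_force: 40.9
```

View pics/c9.png

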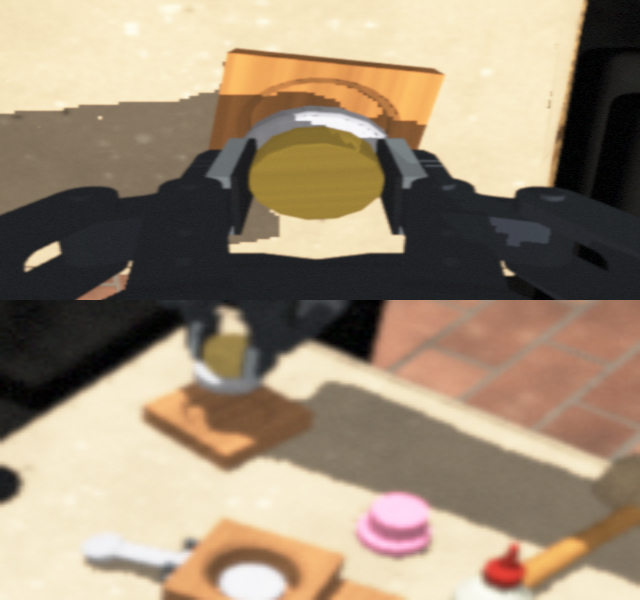

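```bash
python3 - <<'E'
from h import *
w=np.load('pics/wrist8.npz'); C=lambda u,v:(120+u/1.6,100+v)
a=pt(w,*C(230,53),.02);b=pt(w,*C(441,73),.02); t=(b-a)/np.linalg.norm(b-a); n=np.array([t[1],-t[0],0])
print(a,b,np.linalg.norm(b-a),'centre',(a+b)/2+n*.038)
for u,v in [(250,118),(405,118),(325,79)]: print(pt(w,*C(u,v),.02))
print('knob',pt(w,*C(316,178),.091))
E
```

```text
[ 0.54952069 -0.0317327   0.02      ] [ 0.6219676  -0.04281271  0.02      ] 0.07328929778411221 centre [ 0.57999923 -0.07483593  0.02      ]
[ 0.55517022 -0.06910109  0.02      ]
[ 0.61061991 -0.06904168  0.02      ]
[ 0.58193811 -0.04622322  0.02      ]
knob [ 0.57913429 -0.06881572  0.091     ]
```

```bash
python3 -m handwheel '[{"dp":[-0.005,0.002,0.012],"delta_rot":[0,0,0]},{"dp":[-0.005,0.002,0.025],"delta_rot":[0,0,0]},{"dp":[-0.005,0.002,0.033],"delta_rot":[0,0,0]},{"dp":[-0.005,0.002,0.038],"delta_rot":[0,0,0]},{"dp":[-0.005,0.002,0.042],"delta_rot":[0,0,0]},{"dp":[-0.005,0.002,0.045],"delta_rot":[0,0,0]},{"dp":[-0.005,0.002,0.045],"delta_rot":[0,0,0]}]'

```

```text
clock: 11.85
tcp_pos: [0.5835, -0.0749, -0.001]
orientation: [-2.221, -2.221, 0.0]
contact_force: [-0.5, -0.8, -1.6]
grip_width: 0.0324
gripper_force: 40.9
```

```bash
python3 -m handwheel '[{"dp":[0,0,0.002],"delta_rot":[0,0,0]},{"dp":[0,0,0.004],"delta_rot":[0,0,0]},{"dp":[0,0,0.004],"delta_rot":[0,0,0]}]' | egrep 'tcp|cont'
python3 -m handwheel '[{"dp":[0,0,0],"delta_rot":[0,0,0]},{"dp":[0,0,0],"delta_rot":[0,0,0]},{"dp":[0,0,-0.02],"delta_rot":[0,0,0]},{"dp":[0,0,-0.06],"delta_rot":[0,0,0]},{"dp":[0,0,-0.11],"delta_rot":[0,0,0]},{"dp":[0.02,-0.01,-0.16],"delta_rot":[0,0,0]},{"dp":[0.07,-0.02,-0.19],"delta_rot":[0,0,0]},{"dp":[0.12,-0.03,-0.20],"delta_rot":[0,0,0]},{"dp":[0.17,-0.04,-0.21],"delta_rot":[0,0,0]},{"dp":[0.22,-0.06,-0.21],"delta_rot":[0,0,0]}]' 1 | egrep 'tcp'
python3 -m handwheel '[{"dp":[0.05,-0.01,0],"delta_rot":[0,0,0]},{"dp":[0.10,-0.025,0],"delta_rot":[0,0,0]},{"dp":[0.15,-0.04,0],"delta_rot":[0,0,0]},{"dp":[0.20,-0.06,0],"delta_rot":[0,0,0]},{"dp":[0.24,-0.075,0],"delta_rot":[0,0,0]},{"dp":[0.24,-0.075,0],"delta_rot":[0,0,0]},{"dp":[0.24,-0.075,0],"delta_rot":[0,0,0]}]' | egrep 'tcp'
python3 - <<'E'
from h import *
d=grab('wrist','wrist9'); s=grab('scene','scene9')['img']
cv2.imwrite('pics/c10.png',np.vstack([cv2.resize(d['img'][100:340,170:490],(600,450),interpolation=cv2.INTER_CUBIC),cv2.resize(s[140:180,310:470],(600,150))]))
E
```

```text
tcp_pos: [0.5837, -0.075, -0.0046]
contact_force: [-1.2, -0.2, 0.6]
tcp_pos: [0.5241, 0.1468, 0.2077]
tcp_pos: [0.449, 0.3843, 0.206]
```

View pics/c10.png

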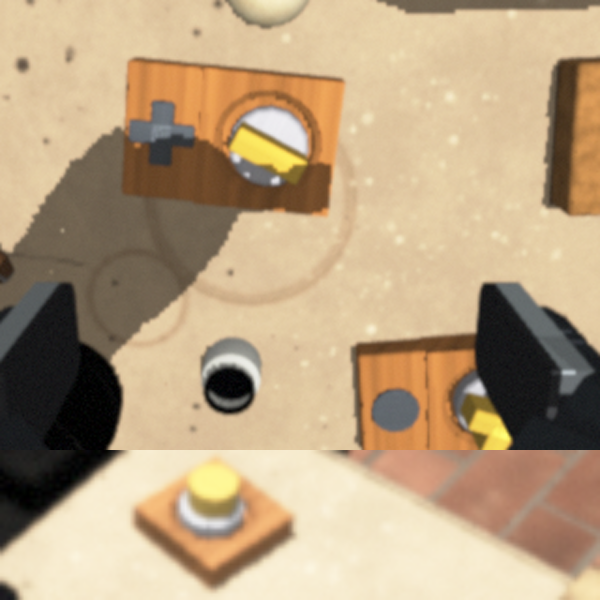

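Lower strip: the round die stands upright in the spare nest. Upper view: the bar die is at crop (270,152), its bar about 27° clockwise from image right, the cross mark at (161,132). All 14 pictures are used, so from here I'll measure by colour segmentation only.

```bash
cat >> h.py <<'E'
def blobs(d,lo=(20,90,60),hi=(38,255,255),amin=80):
    m=cv2.inRange(cv2.cvtColor(d['img'],cv2.COLOR_BGR2HSV),lo,hi)
    cs,_=cv2.findContours(m,cv2.RETR_EXTERNAL,cv2.CHAIN_APPROX_NONE)
    return [(cv2.contourArea(c),c) for c in cs if cv2.contourArea(c)>amin]
E
python3 - <<'E'
from h import *
w=np.load('pics/wrist9.npz'); C=lambda u,v:(170+u/1.875,100+v/1.875)
for a,c in blobs(w): 
    r_=cv2.minAreaRect(c); print(a,r_, pt(w,*r_[0],.044).round(4))
    P=np.array([pt(w,*p[0],.044)[:2] for p in c],np.float32)*1000; print(cv2.minAreaRect(P))
for n,u,v,z in [('pocket',269,138,.02),('mark',161,132,.021),('c1',343,82,.02),('c2',328,214,.02),('top edge',242,125,.044),('te2',308,158,.044)]: print(n,pt(w,*C(u,v),z).round(4))
im=cv2.cvtColor(w['img'],cv2.COLOR_BGR2HSV)[160:205,288:340]
for row in im[::3,::3]: print(' '.join('%d/%d/%d'%tuple(p) for p in row))
E
```

```text
536.0 ((429.2261047363281, 326.8312072753906), (38.38798141479492, 18.27618980407715), 61.38954162597656) [0.5694 0.2128 0.044 ]
((569.5368041992188, 212.36367797851562), (19.828832626342773, 48.36520004272461), 29.349275588989258)
619.0 ((312.7000427246094, 181.6000213623047), (42.0380744934082, 16.54690170288086), 26.56505012512207) [0.4442 0.374  0.044 ]
((444.2437744140625, 373.9518737792969), (16.2266788482666, 40.41492462158203), 62.56179428100586)
372.5 ((132.98648071289062, 62.081085205078125), (18.741485595703125, 28.112226486206055), 9.462321281433105) [0.2866 0.4821 0.044 ]
((286.611572265625, 481.9183044433594), (23.801124572753906, 16.007871627807617), 71.26710510253906)
pocket [0.4447 0.3769 0.02  ]
mark [0.3861 0.3805 0.021 ]
c1 [0.4843 0.4073 0.02  ]
c2 [0.4778 0.3332 0.02  ]
top edge [0.4313 0.3886 0.044 ]
te2 [0.4649 0.3714 0.044 ]
14/164/198 14/160/178 14/164/218 14/166/218 12/117/174 165/6/163 126/6/212 128/4/227 130/3/230 130/3/235 135/5/223 126/6/205 5/20/168 14/153/195 14/163/191 14/160/153 14/165/188 15/160/233
14/165/182 14/164/214 14/162/223 12/107/162 158/5
[... 1907 characters left out ...]
/138 120/7/114 130/7/111 130/7/111 15/18/115 20/78/140 22/165/131 22/169/130 22/165/131 20/165/113 14/160/99 14/159/114 14/163/116
14/163/105 13/156/100 14/165/102 14/158/105 13/139/92 11/43/94 160/8/102 140/7/109 120/5/111 133/8/215 135/5/203 14/48/102 21/164/120 22/166/126 14/157/104 14/163/105 14/163/119 14/165/113
15/156/106 14/160/105 13/158/110 14/153/102 14/160/94 14/150/92 14/143/91 12/115/89 11/93/90 10/63/102 11/78/92 14/158/92 14/159/101 15/159/104 15/164/104 14/157/109 14/159/119 14/160/115
14/168/103 14/158/105 14/163/111 14/156/100 14/157/96 14/159/96 14/159/101 14/158/102 14/158/95 14/153/90 14/160/91 14/156/103 14/159/101 14/166/106 14/156/108 14/162/110 14/159/120 14/162/113
```

```bash
python3 -m handwheel '[{"dp":[-0.01,-0.005,0.03],"delta_rot":[0,0,-0.18]},{"dp":[-0.01,-0.005,0.06],"delta_rot":[0,0,-0.36]},{"dp":[-0.01,-0.005,0.08],"delta_rot":[0,0,-0.54]},{"dp":[-0.01,-0.005,0.10],"delta_rot":[0,0,-0.72]},{"dp":[-0.01,-0.005,0.12],"delta_rot":[0,0,-0.90]},{"dp":[-0.01,-0.005,0.13],"delta_rot":[0,0,-1.08]},{"dp":[-0.01,-0.005,0.14],"delta_rot":[0,0,-1.093]},{"dp":[-0.01,-0.005,0.14],"delta_rot":[0,0,-1.093]},{"dp":[-0.01,-0.005,0.14],"delta_rot":[0,0,-1.093]}]' 0.5
python3 - <<'E'
from h import *
from scipy.spatial.transform import Rotation as R
o=status.get_obs(); print(R.from_rotvec(o['orientation']).as_matrix().round(3), o['joints'].round(2),o['tcp_pos'])
w=grab('wrist','wrist10')
for a,c in blobs(w):
    P=np.array([pt(w,*p[0],.044)[:2] for p in c],np.float32)*1000; print(a,cv2.minAreaRect(c),cv2.minAreaRect(P))
E
```

```text
clock: 15.58
tcp_pos: [0.4439, 0.375, 0.0656]
orientation: [0.747, 3.051, 0.001]
contact_force: [-1.1, 0.9, -0.7]
grip_width: 0.0423
gripper_force: 0.0
[[-0.887  0.462  0.001]
 [ 0.462  0.887  0.   ]
 [-0.001  0.001 -1.   ]] [-0.55  0.51 -0.34  1.88  0.23  0.79  0.08] [0.44394383 0.37501693 0.06560391]
1597.0 ((314.5, 218.0), (72.0, 23.0), 90.0) ((442.3075256347656, 373.56097412109375), (13.092598915100098, 43.506343841552734), 61.832401275634766)
```

```bash
python3 -m handwheel '[{"dp":[0,0,0.025],"delta_rot":[0,0,0]},{"dp":[0,0,0.045],"delta_rot":[0,0,0]},{"dp":[0,0,0.058],"delta_rot":[0,0,0]},{"dp":[0,0,0.064],"delta_rot":[0,0,0]},{"dp":[0,0,0.067],"delta_rot":[0,0,0]},{"dp":[0,0,0.067],"delta_rot":[0,0,0]}]' | egrep 'tcp|cont|grip'
python3 -m handwheel '[{"dp":[0,0,0],"delta_rot":[0,0,0]},{"dp":[0,0,0],"delta_rot":[0,0,0]},{"dp":[0,0,0],"delta_rot":[0,0,0]},{"dp":[0,0,0],"delta_rot":[0,0,0]}]' 0 40
```

```text
tcp_pos: [0.4437, 0.3752, -0.0017]
contact_force: [-0.3, 0.2, -0.6]
grip_width: 0.0427
gripper_force: 0.0
clock: 16.88
tcp_pos: [0.4439, 0.3753, -0.0013]
orientation: [0.743, 3.052, 0.001]
contact_force: [-0.9, -0.5, 6.3]
grip_width: 0.0129
gripper_force: 41.0
```

```bash
python3 -m handwheel '[{"dp":[0,0,-0.02],"delta_rot":[0,0,0]},{"dp":[0,0,-0.06],"delta_rot":[0,0,0]},{"dp":[0,0,-0.10],"delta_rot":[0,0,0]},{"dp":[-0.02,-0.036,-0.12],"delta_rot":[0,0,0]},{"dp":[-0.045,-0.08,-0.12],"delta_rot":[0,0,0]},{"dp":[-0.07,-0.124,-0.12],"delta_rot":[0,0,0]},{"dp":[-0.095,-0.168,-0.12],"delta_rot":[0,0,0]},{"dp":[-0.12,-0.212,-0.12],"delta_rot":[0,0,0]},{"dp":[-0.14,-0.248,-0.12],"delta_rot":[0,0,0]},{"dp":[-0.1504,-0.2656,-0.12],"delta_rot":[0,0,0]},{"dp":[-0.1504,-0.2656,-0.10],"delta_rot":[0,0,0]},{"dp":[-0.1504,-0.2656,-0.08],"delta_rot":[0,0,0]}]'
python3 -m handwheel '[{"dp":[0,0,0],"delta_rot":[0,0,0]}]' | grep tcp
python3 - <<'E'
from h import *
w=grab('wrist','wrist11'); s=grab('side','side11')
for a,c in blobs(w):
    P=np.array([pt(w,*p[0],.125)[:2] for p in c],np.float32)*1000; print(a,cv2.minAreaRect(c),cv2.minAreaRect(P))
E
```

```text
clock: 18.38
tcp_pos: [0.4552, 0.0696, 0.0787]
orientation: [0.745, 3.051, 0.001]
contact_force: [0.4, 0.4, -1.4]
grip_width: 0.0132
gripper_force: 40.2
tcp_pos: [0.4536, 0.0697, 0.0777]
3362.0 ((594.8780517578125, 276.9024353027344), (74.96340942382812, 59.346031188964844), 38.65980911254883) ((501.76971435546875, 164.28082275390625), (31.60111427307129, 21.91590690612793), 26.48177146911621)
3528.5 ((317.5, 270.5), (105.0, 37.0), 90.0) ((451.0729675292969, 70.74578094482422), (13.888516426086426, 44.16682434082031), 62.593971252441406)
1752.5 ((181.66168212890625, 62.00873565673828), (45.58209991455078, 77.6703872680664), 3.0940582752227783) ((364.1905517578125, 65.6058578491211), (14.80593204498291, 23.845365524291992), 52.68024826049805)
```

```bash
python3 -m handwheel '[{"dp":[-0.001,0,0.02],"delta_rot":[0,0,0]},{"dp":[-0.001,0,0.035],"delta_rot":[0,0,0]},{"dp":[-0.001,0,0.045],"delta_rot":[0,0,0]},{"dp":[-0.001,0,0.051],"delta_rot":[0,0,0]},{"dp":[-0.001,0,0.055],"delta_rot":[0,0,0]},{"dp":[-0.001,0,0.055],"delta_rot":[0,0,0]}]' | egrep 'tcp|cont'
python3 -m handwheel '[{"dp":[0,0,0.002],"delta_rot":[0,0,0]},{"dp":[0,0,0.004],"delta_rot":[0,0,0]},{"dp":[0,0,0.004],"delta_rot":[0,0,0]}]' | egrep 'tcp|cont'
```

```text
tcp_pos: [0.4558, 0.0696, 0.023]
contact_force: [-0.2, 0.2, -1.5]
tcp_pos: [0.4558, 0.0695, 0.019]
contact_force: [-0.5, 0.2, -1.7]
```

```bash
python3 -m handwheel '[{"dp":[0,0,0.0015],"delta_rot":[0,0,0]},{"dp":[0,0,0.0015],"delta_rot":[0,0,0]}]' | egrep 'tcp|cont'
python3 -m handwheel '[{"dp":[0,0,0],"delta_rot":[0,0,0]},{"dp":[0,0,0],"delta_rot":[0,0,0]},{"dp":[0,0,-0.01],"delta_rot":[0,0,0]},{"dp":[0,0,-0.03],"delta_rot":[0,0,0]},{"dp":[0,0,-0.06],"delta_rot":[0,0,0]},{"dp":[0,0,-0.09],"delta_rot":[0,0,0]},{"dp":[0,0,-0.12],"delta_rot":[0,0,0]},{"dp":[-0.02,0.03,-0.15],"delta_rot":[0,0,0]},{"dp":[-0.02,0.03,-0.15],"delta_rot":[0,0,0]}]' 0.5
python3 - <<'E'
from h import *
w=grab('wrist','wrist12'); s=grab('side','side12')
for a,c in blobs(w):
    for z in (.064,.06,.044):
        P=np.array([pt(w,*p[0],z)[:2] for p in c],np.float32)*1000; print(a,cv2.minAreaRect(c),cv2.minAreaRect(P))
E
```

```text
tcp_pos: [0.456, 0.0696, 0.0177]
contact_force: [-0.1, 0.3, -1.4]
clock: 21.1
tcp_pos: [0.491, 0.089, 0.171]
orientation: [0.74, 3.047, 0.006]
contact_force: [0.3, -0.2, -0.8]
grip_width: 0.0428
gripper_force: 0.0
1500.0 ((482.6783447265625, 201.67626953125), (47.133148193359375, 42.774017333984375), 39.47245788574219) ((565.9445190429688, 202.08877563476562), (41.38710021972656, 33.39004898071289), 26.13184928894043)
1500.0 ((482.6783447265625, 201.67626953125), (47.133148193359375, 42.774017333984375), 39.47245788574219) ((567.9066162109375, 203.28713989257812), (41.98430633544922, 33.87188720703125), 26.131877899169922)
1500.0 ((482.6783447265625, 201.67626953125), (47.133148193359375, 42.774017333984375), 39.47245788574219) ((575.7546997070312, 208.0806884765625), (44.373138427734375, 35.79912567138672), 26.131738662719727)
871.5 ((275.3379821777344, 157.00437927246094), (50.33297348022461, 18.560791015625), 88.45184326171875) ((456.3389892578125, 69.877685546875), (14.582435607910156, 39.634010314941406), 62.69054412841797)
871.5 ((275.3379821777344, 157.00437927246094), (50.332
[... 271 characters left out ...]
, 66.33074951171875), (15.634538650512695, 42.49353790283203), 62.69049072265625)
836.5 ((177.7769012451172, 43.39324188232422), (32.8734245300293, 53.68926239013672), 11.53462028503418) ((352.2448425292969, 46.98149490356445), (23.038524627685547, 35.911285400390625), 43.97309112548828)
836.5 ((177.7769012451172, 43.39324188232422), (32.8734245300293, 53.68926239013672), 11.53462028503418) ((351.1231994628906, 45.941776275634766), (23.370962142944336, 36.429466247558594), 43.97314453125)
836.5 ((177.7769012451172, 43.39324188232422), (32.8734245300293, 53.68926239013672), 11.53462028503418) ((346.6368103027344, 41.78269958496094), (24.700727462768555, 38.50224304199219), 43.973114013671875)
```

```bash
python3 -m handwheel '[{"dp":[0.01,-0.015,0.03],"delta_rot":[0,0,0]},{"dp":[0.02,-0.03,0.07],"delta_rot":[0,0,0]},{"dp":[0.02,-0.03,0.11],"delta_rot":[0,0,0]},{"dp":[0.02,-0.03,0.125],"delta_rot":[0,0,0]},{"dp":[0.02,-0.03,0.125],"delta_rot":[0,0,0]}]' 0 | egrep 'tcp|cont'
python3 -m handwheel '[{"dp":[0,0,0.004],"delta_rot":[0,0,0]},{"dp":[0,0,0.008],"delta_rot":[0,0,0]},{"dp":[0,0,0.012],"delta_rot":[0,0,0]},{"dp":[0,0,0.015],"delta_rot":[0,0,0]}]' | egrep 'tcp|cont'
python3 -m handwheel '[{"dp":[0,0,0.003],"delta_rot":[0,0,0]},{"dp":[0,0,0.006],"delta_rot":[0,0,0]},{"dp":[0,0,0.009],"delta_rot":[0,0,0]},{"dp":[0,0,0.011],"delta_rot":[0,0,0]}]' | egrep 'tcp|cont'
```

```text
tcp_pos: [0.4548, 0.0693, 0.042]
contact_force: [0.7, -0.0, 0.6]
tcp_pos: [0.4567, 0.0697, 0.0279]
contact_force: [0.7, 0.0, 2.2]
tcp_pos: [0.4559, 0.0696, 0.0164]
contact_force: [1.3, 0.9, 2.5]
```

```bash
python3 -m handwheel '[{"dp":[0,0,0.0015],"delta_rot":[0,0,0]},{"dp":[0,0,0.003],"delta_rot":[0,0,0]}]' | egrep 'tcp|cont'
python3 -m handwheel '[{"dp":[0,0,0.001],"delta_rot":[0,0,0]},{"dp":[0,0,0.0015],"delta_rot":[0,0,0]}]' | egrep 'tcp|cont'
```

```text
tcp_pos: [0.4561, 0.0697, 0.0156]
contact_force: [-11.8, -1.4, 50.3]
tcp_pos: [0.4562, 0.0697, 0.0156]
contact_force: [-14.7, -2.9, 60.6]
```

```bash
python3 -m handwheel '[{"dp":[0,0,-0.02],"delta_rot":[0,0,0]},{"dp":[0,0,-0.06],"delta_rot":[0,0,0]},{"dp":[0,0,-0.10],"delta_rot":[0,0,0]},{"dp":[-0.01,0.04,-0.13],"delta_rot":[0,0,0]},{"dp":[-0.02,0.08,-0.16],"delta_rot":[0,0,0]},{"dp":[-0.03,0.13,-0.16],"delta_rot":[0,0,0]},{"dp":[-0.0453,0.1815,-0.16],"delta_rot":[0,0,0]},{"dp":[-0.0453,0.1815,-0.16],"delta_rot":[0,0,0]},{"dp":[-0.0453,0.1815,-0.16],"delta_rot":[0,0,0]}]' 1 | egrep 'tcp|cont'
python3 - <<'E'
from h import *
w=grab('wrist','wrist13'); s=grab('side','side13')
for a,c in blobs(w):
    P=np.array([pt(w,*p[0],.044)[:2] for p in c],np.float32)*1000; print(a,cv2.minAreaRect(c),cv2.minAreaRect(P))
    if a>800: print(P.mean(0)); h=cv2.convexHull(P); print(cv2.approxPolyDP(h,3,True)[:,0].round(1).tolist())
# bright top face only
m=blobs(w,(23,90,225),(32,255,255))
for a,c in m:
    P=np.array([pt(w,*p[0],.044)[:2] for p in c],np.float32)*1000; h=cv2.convexHull(P); M=cv2.moments(P); print('top',a,M['m10']/M['m00'],M['m01']/M['m00'],cv2.approxPolyDP(h,3,True)[:,0].round(1).tolist())
for a,c in blobs(s,amin=20): x=c[:,0].mean(0); print('side',a,x,pt(s,*x,.044))
E
```

```text
tcp_pos: [0.5781, 0.209, 0.1707]
contact_force: [-1.1, -0.6, -0.2]
679.5 ((63.35944747924805, 305.6557922363281), (44.66665267944336, 26.6835994720459), 8.365885734558105) ((574.7455444335938, -63.18088150024414), (42.5536003112793, 29.53449821472168), 52.87779235839844)
1242.5 ((321.06927490234375, 179.90185546875), (43.34735870361328, 42.91484832763672), 35.21759033203125) ((579.129150390625, 211.05618286132812), (37.31621170043945, 37.295719146728516), 27.005491256713867)
[578.6731  211.14941]
[[559.5, 220.1999969482422], [557.9000244140625, 211.60000610351562], [569.5999755859375, 192.8000030517578], [580.5999755859375, 190.89999389648438], [595.7999877929688, 198.60000610351562], [599.0, 204.8000030517578], [592.0999755859375, 226.6999969482422], [576.5, 230.60000610351562]]
1271.0 ((106.53591918945312, 128.23699951171875), (50.903865814208984, 28.313215255737305), 81.38435363769531) ((459.3818359375, 73.12041473388672), (23.56793975830078, 39.3905029296875), 62.016639709472656)
[458.58215   73.264725]
[[437.20001220703125, 72.9000015258789], [471.6000061035156, 54.2000007629394
[... 420 characters left out ...]
99969482422], [568.0999755859375, 195.60000610351562], [579.4000244140625, 190.5], [596.2000122070312, 199.39999389648438], [600.2000122070312, 209.10000610351562], [591.2999877929688, 227.10000610351562]]
top 335.5 465.3614915407937 64.50659090489707 [[451.29998779296875, 65.30000305175781], [470.29998779296875, 55.20000076293945], [476.79998779296875, 66.0], [462.29998779296875, 72.4000015258789]]
side 121.5 [441.24324324 383.81081081] [0.28069335 0.49821183 0.044     ]
side 192.0 [297.         232.19230769] [0.57783342 0.21987621 0.044     ]
side 104.0 [359.60526316 204.02631579] [0.45905189 0.07735446 0.044     ]
side 85.5 [323.18181818 169.36363636] [ 0.58191731 -0.06412227  0.044     ]
```

```bash
python3 -m handwheel '[{"dp":[0,0.002,0.04],"delta_rot":[0,0,-0.1]},{"dp":[0,0.002,0.08],"delta_rot":[0,0,-0.166]},{"dp":[0,0.002,0.12],"delta_rot":[0,0,-0.166]},{"dp":[0,0.002,0.15],"delta_rot":[0,0,-0.166]},{"dp":[0,0.002,0.165],"delta_rot":[0,0,-0.166]},{"dp":[0,0.002,0.1735],"delta_rot":[0,0,-0.166]},{"dp":[0,0.002,0.1735],"delta_rot":[0,0,-0.166]},{"dp":[0,0.002,0.1735],"delta_rot":[0,0,-0.166]}]' | egrep 'tcp|cont'
python3 -m handwheel '[{"dp":[0,0,0],"delta_rot":[0,0,0]},{"dp":[0,0,0],"delta_rot":[0,0,0]},{"dp":[0,0,0],"delta_rot":[0,0,0]},{"dp":[0,0,0],"delta_rot":[0,0,0]}]' 0 40
```

```text
tcp_pos: [0.5813, 0.212, -0.0002]
contact_force: [-0.2, 0.1, 0.7]
clock: 26.05
tcp_pos: [0.5808, 0.2118, -0.0009]
orientation: [0.488, 3.103, 0.0]
contact_force: [-0.2, -1.3, 4.4]
grip_width: 0.0393
gripper_force: 41.0
```

```bash
python3 -m handwheel '[{"dp":[0,0,-0.02],"delta_rot":[0,0,0]},{"dp":[0,0,-0.06],"delta_rot":[0,0,0]},{"dp":[0,0,-0.09],"delta_rot":[0,0,0]},{"dp":[0.04,0.025,-0.10],"delta_rot":[0,0,0]},{"dp":[0.08,0.05,-0.10],"delta_rot":[0,0,0]},{"dp":[0.12,0.075,-0.10],"delta_rot":[0,0,0]},{"dp":[0.16,0.1,-0.10],"delta_rot":[0,0,0]},{"dp":[0.1804,0.1126,-0.09],"delta_rot":[0,0,0]},{"dp":[0.1804,0.1126,-0.06],"delta_rot":[0,0,0]},{"dp":[0.1804,0.1126,-0.04],"delta_rot":[0,0,0]},{"dp":[0.1804,0.1126,-0.04],"delta_rot":[0,0,0]},{"dp":[0.1804,0.1126,-0.04],"delta_rot":[0,0,0]}]'|egrep 'tcp|cont|wid'
python3 - <<'E'
from h import *
w=grab('wrist','wrist14')
hsv=cv2.cvtColor(w['img'],cv2.COLOR_BGR2HSV)
for a,c in blobs(w):
    P=np.array([pt(w,*p[0],.085)[:2] for p in c],np.float32)*1000; print(a,cv2.minAreaRect(c),cv2.minAreaRect(P))
# wood outline
for a,c in blobs(w,(9,110,60),(19,255,255),1500):
    P=np.array([pt(w,*p[0],.02)[:2] for p in c],np.float32)*1000; print('wood',a,cv2.minAreaRect(P),cv2.approxPolyDP(cv2.convexHull(P),4,True)[:,0].round(0).tolist())
E
```

```text
tcp_pos: [0.444, 0.3743, 0.0394]
contact_force: [-0.6, -0.4, -0.8]
grip_width: 0.039
6521.5 ((317.3871765136719, 268.22802734375), (100.78814697265625, 97.86393737792969), 43.02506637573242) ((440.5672912597656, 374.9518737792969), (39.92829132080078, 39.330772399902344), 27.85378646850586)
wood 19924.5 ((417.33489990234375, 376.56524658203125), (76.30326843261719, 105.45639038085938), 83.72339630126953) [[370.0, 418.0], [362.0, 346.0], [442.0, 337.0], [473.0, 409.0]]
```

```bash
python3 -m handwheel '[{"dp":[0,0,0.012],"delta_rot":[0,0,0]},{"dp":[0,0,0.022],"delta_rot":[0,0,0]},{"dp":[0,0,0.028],"delta_rot":[0,0,0]},{"dp":[0,0,0.033],"delta_rot":[0,0,0]},{"dp":[0,0,0.036],"delta_rot":[0,0,0]},{"dp":[0,0,0.036],"delta_rot":[0,0,0]}]'|egrep 'tcp|cont'
python3 -m handwheel '[{"dp":[0,0,0.0015],"delta_rot":[0,0,0]},{"dp":[0,0,0.003],"delta_rot":[0,0,0]},{"dp":[0,0,0.003],"delta_rot":[0,0,0]}]'|egrep 'tcp|cont'
```

```text
tcp_pos: [0.4432, 0.3741, 0.0024]
contact_force: [-0.6, -0.4, -1.2]
tcp_pos: [0.4433, 0.3741, -0.0004]
contact_force: [0.4, -0.5, -0.5]
```

```bash
python3 -m handwheel '[{"dp":[0,0,0],"delta_rot":[0,0,0]},{"dp":[0,0,0],"delta_rot":[0,0,0]},{"dp":[0,0,-0.015],"delta_rot":[0,0,0]},{"dp":[0,0,-0.05],"delta_rot":[0,0,0]},{"dp":[0,0,-0.10],"delta_rot":[0,0,0]},{"dp":[0,0,-0.15],"delta_rot":[0,0,0]},{"dp":[-0.02,-0.03,-0.19],"delta_rot":[0,0,0]},{"dp":[-0.02,-0.03,-0.19],"delta_rot":[0,0,0]},{"dp":[-0.02,-0.03,-0.19],"delta_rot":[0,0,0]}]' 0.7|egrep 'tcp|cont|wid'
python3 - <<'E'
from h import *
w=grab('wrist','wrist15')
for a,c in blobs(w):
    P=np.array([pt(w,*p[0],.044)[:2] for p in c],np.float32)*1000; print(a,cv2.minAreaRect(c),cv2.minAreaRect(P))
E
python3 -m handwheel '[{"dp":[-0.025,-0.036,0],"delta_rot":[0,0,0]},{"dp":[-0.05,-0.07,0],"delta_rot":[0,0,0]},{"dp":[-0.075,-0.106,0],"delta_rot":[0,0,0]},{"dp":[-0.1,-0.142,0],"delta_rot":[0,0,0]},{"dp":[-0.125,-0.178,0],"delta_rot":[0,0,0]},{"dp":[-0.15,-0.213,0],"delta_rot":[0,0,0]},{"dp":[-0.175,-0.25,0],"delta_rot":[0,0,0]},{"dp":[-0.20,-0.285,0],"delta_rot":[0,0,0]},{"dp":[-0.225,-0.32,0],"delta_rot":[0,0,0]},{"dp":[-0.25,-0.355,0],"delta_rot":[0,0,0]},{"dp":[-0.25,-0.355,0],"delta_rot":[0,0,0]},{"dp":[-0.25,-0.355,0],"delta_rot":[0,0,0]}]' 1|egrep 'tcp|cont|wid'
python3 - <<'E'
from h import *
w=grab('wrist','wrist16')
for a,c in blobs(w):
    P=np.array([pt(w,*p[0],.044)[:2] for p in c],np.float32)*1000; print(a,cv2.minAreaRect(c),cv2.minAreaRect(P))
for a,c in blobs(w,(23,90,225),(32,255,255)):
    P=np.array([pt(w,*p[0],.044)[:2] for p in c],np.float32)*1000; print('top',a,cv2.minEnclosingCircle(P))
E
```

```text
tcp_pos: [0.4528, 0.3395, 0.19]
contact_force: [-0.2, 0.9, -0.4]
grip_width: 0.0595
974.0 ((60.3942756652832, 259.03948974609375), (44.079036712646484, 26.268964767456055), 87.95458984375) ((455.70721435546875, 75.87826538085938), (25.405649185180664, 48.09019088745117), 62.6712760925293)
1136.5 ((350.0478210449219, 152.0176544189453), (41.76600646972656, 40.35252380371094), 46.84760665893555) ((441.9491882324219, 373.4619140625), (37.68368148803711, 35.924163818359375), 26.49818992614746)
tcp_pos: [0.5816, -0.0735, 0.1884]
contact_force: [1.2, 0.0, -0.4]
grip_width: 0.0855
1026.0 ((314.70001220703125, 176.90000915527344), (35.417503356933594, 37.31487274169922), 18.43494987487793) ((581.8426513671875, -76.38893127441406), (32.319034576416016, 34.54281234741211), 53.621498107910156)
105.5 ((432.0, 3.5), (7.0, 20.0), 90.0) ((475.1937255859375, 56.803382873535156), (16.13711166381836, 5.071346282958984), 72.18328857421875)
top 918.0 ((582.9229736328125, -76.44124603271484), 16.487401962280273)
```

```bash
python3 -m handwheel '[{"dp":[-0.001,-0.003,0.05],"delta_rot":[0,0,0]},{"dp":[-0.001,-0.003,0.10],"delta_rot":[0,0,0]},{"dp":[-0.001,-0.003,0.14],"delta_rot":[0,0,0]},{"dp":[-0.001,-0.003,0.17],"delta_rot":[0,0,0]},{"dp":[-0.001,-0.003,0.185],"delta_rot":[0,0,0]},{"dp":[-0.001,-0.003,0.192],"delta_rot":[0,0,0]},{"dp":[-0.001,-0.003,0.192],"delta_rot":[0,0,0]},{"dp":[-0.001,-0.003,0.192],"delta_rot":[0,0,0]}]' 1|egrep 'tcp|cont|wid'
python3 -m handwheel '[{"dp":[0,0,0],"delta_rot":[0,0,0]},{"dp":[0,0,0],"delta_rot":[0,0,0]},{"dp":[0,0,0],"delta_rot":[0,0,0]},{"dp":[0,0,0],"delta_rot":[0,0,0]}]' 0 40
```

```text
tcp_pos: [0.5831, -0.0783, -0.0013]
contact_force: [-0.3, 0.7, -0.2]
grip_width: 0.0854
clock: 32.95
tcp_pos: [0.5824, -0.078, -0.002]
orientation: [0.487, 3.103, 0.0]
contact_force: [-1.0, 1.4, 4.8]
grip_width: 0.0321
gripper_force: 39.4
```

```bash
python3 -m handwheel '[{"dp":[0,0,-0.02],"delta_rot":[0,0,0]},{"dp":[0,0,-0.06],"delta_rot":[0,0,0]},{"dp":[0,0,-0.10],"delta_rot":[0,0,0]},{"dp":[0.015,0.045,-0.11],"delta_rot":[0,0,0]},{"dp":[0.03,0.09,-0.11],"delta_rot":[0,0,0]},{"dp":[0.045,0.137,-0.11],"delta_rot":[0,0,0]},{"dp":[0.06,0.183,-0.11],"delta_rot":[0,0,0]},{"dp":[0.075,0.23,-0.11],"delta_rot":[0,0,0]},{"dp":[0.0904,0.275,-0.10],"delta_rot":[0,0,0]},{"dp":[0.0904,0.275,-0.07],"delta_rot":[0,0,0]},{"dp":[0.0904,0.275,-0.04],"delta_rot":[0,0,0]},{"dp":[0.0904,0.275,-0.04],"delta_rot":[0,0,0]}]'|egrep 'tcp|cont|wid'
python3 -m handwheel '[{"dp":[0,0,0.012],"delta_rot":[0,0,0]},{"dp":[0,0,0.022],"delta_rot":[0,0,0]},{"dp":[0,0,0.028],"delta_rot":[0,0,0]},{"dp":[0,0,0.033],"delta_rot":[0,0,0]},{"dp":[0,0,0.036],"delta_rot":[0,0,0]},{"dp":[0,0,0.036],"delta_rot":[0,0,0]}]'|egrep 'tcp|cont'
python3 -m handwheel '[{"dp":[0,0,0.0015],"delta_rot":[0,0,0]},{"dp":[0,0,0.003],"delta_rot":[0,0,0]},{"dp":[0,0,0.003],"delta_rot":[0,0,0]}]'|egrep 'tcp|cont'
```

```text
tcp_pos: [0.5787, 0.2102, 0.0362]
contact_force: [0.0, 0.0, -1.8]
grip_width: 0.0321
tcp_pos: [0.5805, 0.2112, 0.0015]
contact_force: [0.2, 0.5, -1.0]
tcp_pos: [0.5805, 0.2112, -0.0014]
contact_force: [0.6, -0.0, -1.6]
```

```bash
python3 -m handwheel '[{"dp":[0,0,0],"delta_rot":[0,0,0]},{"dp":[0,0,0],"delta_rot":[0,0,0]},{"dp":[0,0,-0.015],"delta_rot":[0,0,0]},{"dp":[0,0,-0.05],"delta_rot":[0,0,0]},{"dp":[0,0,-0.10],"delta_rot":[0,0,0]},{"dp":[0,0,-0.15],"delta_rot":[0,0,0]},{"dp":[0,-0.02,-0.19],"delta_rot":[0,0,0]},{"dp":[0,-0.02,-0.19],"delta_rot":[0,0,0]},{"dp":[0,-0.02,-0.19],"delta_rot":[0,0,0]}]' 1|egrep 'tcp|cont|wid'
python3 - <<'E'
from h import *
w=grab('wrist','wrist17'); s=grab('side','side17'); e=grab('scene','scene17')
for a,c in blobs(w):
    P=np.array([pt(w,*p[0],.044)[:2] for p in c],np.float32)*1000; print(a,cv2.minAreaRect(c),cv2.minAreaRect(P))
for a,c in blobs(w,(23,90,225),(32,255,255)):
    P=np.array([pt(w,*p[0],.044)[:2] for p in c],np.float32)*1000; print('top',a,cv2.minEnclosingCircle(P))
s0=np.load('pics/side0.npz'); e0=np.load('pics/scene0.npz')
for n,k in (('side0',s0),('side',s),('scene0',e0),('scene',e)):
    print(n)
    for a,c in blobs(k,amin=20): print('  ',a,c[:,0].mean(0).round(1),'rows',c[:,0,1].min(),c[:,0,1].max(),'cols',c[:,0,0].min(),c[:,0,0].max())
E
```

```text
tcp_pos: [0.5741, 0.1922, 0.189]
contact_force: [-0.8, 0.7, -0.1]
grip_width: 0.0854
1030.0 ((338.6597900390625, 173.9845428466797), (38.07548141479492, 34.72483825683594), 66.03751373291016) ((578.96240234375, 210.6194305419922), (35.30763244628906, 31.408571243286133), 5.723059177398682)
1106.0 ((142.4026336669922, 91.14884948730469), (25.248868942260742, 49.473445892333984), 2.935673475265503) ((459.2084655761719, 72.13510131835938), (21.327116012573242, 40.16035842895508), 61.15404510498047)
top 897.5 ((580.2792358398438, 210.9829559326172), 16.42953872680664)
top 112.0 ((469.0784912109375, 62.79032897949219), 8.16110897064209)
side0
   121.5 [441.3 383.8] rows 377 391 cols 435 448
   227.5 [344.7 299.2] rows 289 309 cols 335 355
   193.5 [296.9 232.2] rows 224 240 cols 289 305
   108.5 [360.7 203.5] rows 198 208 cols 354 367
side
   122.5 [441.3 383.8] rows 377 391 cols 435 447
   318.0 [345. 300.] rows 289 311 cols 334 356
   160.5 [296.7 232.2] rows 225 239 cols 290 303
   103.0 [359.7 204.1] rows 198 208 cols 353 368
scene0
   145.5 [281.4 311.4] rows 300 323 cols 275 287
   214.0 [287.8 221. ] rows 212 230 cols 279 296
   173.0 [373.  211.1] rows 204 219 cols 366 381
scene
   291.5 [281.3 312.5] rows 302 324 cols 271 292
   191.5 [287.7 221.3] rows 213 230 cols 280 295
   114.0 [372.4 211.3] rows 202 219 cols 366 378
```

All three dies match the seated pixel positions of the dies first in those nests, in both the side and scene views. Handing in.

```bash
python3 -c "
from bench import r
print(r.hand_in())"
```

```text
the job is handed in; nothing more can be done
None
```

I moved all three dies into the nests with their own marks and handed the job in. The last camera measurements showed them seated and released, but the hand-in gave no verdict.

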